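Open the weight case to its stop and put the weight away

TASK

Open the lid of the little grey weight case all the way until it meets its stop, without letting it fall back, and lean it on the stop with about 8 N at the handle for a second; the stop is delicate, so never push with more than 12 N. Leave the lid resting on the stop, then stand the brass-coloured weight that is on the bench gently and upright in the large middle pocket of the case, right down on the pocket's floor, without shifting the other things on the bench.

Things in the scene. Friction and masses are not known exactly. Their poses are not given: they have to be found in the camera images.
- case: grey plastic case base fixed to the bench, 90 (x) x 160 (y) x 24 mm high, origin at the centre of its underside; its front (handle side) faces its own -x, the lid hinge is along y on its far +x rim. Walls 4 mm thick; inside a dark insert whose top is 18 mm above the bench, with three round pockets 10 mm deep in a row along y: the large one (30 mm wide) in the middle, an 18 mm one at y = +47 mm and a 12 mm one at y = -45 mm
- pocket (a point): centre of the floor of the large middle pocket, 8 mm above the bench; pocket 30 mm wide and 10 mm deep, its mouth 18 mm above the bench; axes as the case
- lid_hinge (a point): point on the lid's hinge axis, middle of the case's far rim, 24 mm above the bench; the axis runs along the case's y; axes as the case
- lid (a joint): opening angle of the lid (rad): 0 shut, growing as the front goes up and back. It starts nearly shut. The hinge turns easily: let go, the lid falls shut below about 1.1 rad and falls back onto its stop beyond that, where it then rests by its own weight. A pin on the lid's side, reset differently each time, makes it meet the stop somewhere between 1.70 and 2.00 rad; where exactly must be felt
- lid_handle (a point): middle of the lid's handle bar: a bare steel rod 10 mm thick and 76 mm long parallel to the hinge, 127 mm in front of the hinge axis and 14 mm above it when the lid is shut, held by a thin arm at each end; 32 mm of free air between the bar and the lid's front edge. The lid is an aluminium shell 90 x 160 x 30 mm, lid mass about 0.25 kg. The bar can be pinched from above and turns between the fingers as the lid swings. The point's axes are the lid's
- stop_dog: dark steel stop arm, 46 x 8 mm, at the +y end of the hinge; origin on the hinge axis 91 mm from its middle, axes as the case. A pin on the lid's +y side, 35 mm from the axis, clamped anywhere along a short arc, meets it when the lid is fully open. It yields a little: from first touch to 8 N the handle moves on about 6 mm (0.05 rad) and springs back. 8 N at the handle loads it with about 30 N
- weight: the brass-coloured weight: a cylinder 26 mm across with a narrower knob on top, 38 mm high in all, standing upright on the bench; origin at the centre of its underside
- loupe: black magnifier, 37 mm across, 40 mm high, a bystander; origin under its centre
- tape: ring of amber tape, 72 mm across, 12 mm high, a bystander; origin under its centre
- dropper: amber dropper bottle, 30 mm across, 104 mm high, a bystander; origin under its centre
- swabs: clear cup of swabs, 51 mm across, 109 mm high, a bystander; origin under its centre
- wipes: white pack of wipes, 60 x 105 x 22 mm, a bystander; origin under its centre
- knurled_screw: steel thumb screw on its knurled head, 22 mm across, 25 mm high, a bystander; origin under its centre

How it is judged (in metres and radians):
On the way:
1. the open lid leans on the stop arm with a load of 18 N or more (about 5 N at the handle) for 0.4 s (contact force between stop_dog and anything else above 18 N and value of joint lid above 1.6 rad), for 0.4 s.
At the end, for the whole second after the job is handed in: the lid rests fully open on its stop arm (load above 0.2 N, angle above 1.6 rad), and the weight stands at rest in the large middle pocket, upright within 6 degrees, within 4 mm of its centre and 3 mm of its floor (contact force between stop_dog and anything else above 0.2 N and value of joint lid above 1.6 rad and horizontal distance between weight and pocket below 0.004 m and z of weight in the frame of pocket between -0.003 and 0.003 m and angle between weight's own z axis and vertical below 0.1 rad and linear speed of weight below 0.02 m/s); the robot touches nothing.
It fails at once if the stop arm is loaded with more than 50 N (about 14 N at the handle) (contact force between stop_dog and anything else above 50 N).
It fails at once if the weight strikes or is pressed into the case with more than 20 N (contact force between weight and case above 20 N).
It fails at once if a bystander is shifted by more than 30 mm (distance of any of loupe, tape, dropper, swabs, wipes, knurled_screw from where it was at the start of the episode above 0.03 m).
It also fails if it takes over 72 s, if anything falls off the work surface, if the arm or the gripper's body presses on something with over 40 N, if the wrist force passes 120 N, or if a joint passes its speed limit or range.

ROBOT

A 6-joint arm with a two-finger parallel gripper is mounted at the origin on a cart in front of the work surface, level with it; the furniture and walls round the work are solid. World frame = base frame: x ahead of the robot, y to its left, z up, the work surface at z = 0. Lengths are in mm, angles in rad, forces in N, time in s.
With the tool pointing down it reaches from about 350 to 775 mm from the base axis. Payload 7.3 kg.
Tool frame: the origin (TCP) lies midway between the tips of the shut fingers; the grasp point (between the pads) lies 19 mm behind it; x points along the fingers, y is the direction in which the jaws open and shut, and the axes are right-handed (so a half turn about x gives the same grasp; the last joint's range is limited). The gripper opens to 92 mm and grips with 3 to 60 N. Pads are 19 mm wide; open, the fingers measure 130 mm over their backs; the gripper's body (75 mm by 190 mm) begins 47 mm behind the grasp point.
Start: joints at [-1.382, 0.342, 1.524, -0, 1.275, -0.146], TCP at [172.527, -495.862, 226.741] pointing down, gripper open.
Joint ranges: [-2.53, 2.53], [-0.77, 2.02], [0.04, 2.7], [-1, 4.14], [0.28, 2.66], [-3.11, 3.11]. Speed limits (rad/s): [2.57, 2.57, 3.14, 3.14, 3.14, 3.14].

INTERFACE

Orientations are given as [roll, pitch, yaw] about the fixed x, y, z axes, in that order (R = Rz(yaw) Ry(pitch) Rx(roll)).
In Python, from plant import bot gives the robot as it stands. The module is installed in compiled form; this text tells all that it offers.
- The arm moves only by the shell command python3 -m handwheel 'ROWS' [OPENING]. ROWS is JSON, a list that holds one entry, the list of rows, each a list of 4 numbers: the shift along the tool's x, y, z in cm, then the turn about the tool's x in rad. A call has 1 to 8 rows; each row shifts and turns the commanded pose from where the row before left it, along the tool's axes as they then stand; what a row does not reach is not made up. A row lasts 1/12 s, in which the tool goes at most 41.7 mm and 7.16 degrees, less where a joint would pass 70% of its speed; a pose out of reach is approached as far as the arm can. A call is refused whole if a number of a shift passes 4.17 or a number of a turn 0.125, either way. A call with a gripper value outside its range is refused whole. OPENING is the opening, from 0 (shut) to 1 (fully open), set as the call begins (- or left out, the last holds). The fingers move at their own pace and stop on an object; the grip force is fixed at half the most. Time passes only in rows, so rows that do not move let the fingers close. It gives the time, the measured TCP pose, the force and the opening at its end, in the units of the state.
- bot.get_obs(): the state, without advancing time (a new reading comes with each control period).
- bot.capture(name): name is "scene" or "top" or "wrist"; returns (picture, depth): 384x512x3 uint8, red, green, blue; 384x512 float32, mm along the optical axis (not along the pixel's ray), 0 where there is no reading.
- bot.camera_model(name): a dict with "fx", "fy", "cx", "cy" (pixels), "position" and "rotation" of the camera in the world. Camera axes: x right, y down, z forward; pixel columns grow to the right and rows downward; lengths in mm; the calibration is good to about 2 mm. A picture is of the moment at which its call begins: read the wrist's pose just before it. camera_model takes no time and is no camera call; for the wrist camera it gives the pose at the moment of the call.
- bot.close_job(): hands the job in, once; it reports no verdict.
Trained networks look in the newest picture that a camera, given by its name, has taken for a name from the list of things; names that differ only in an ending like _2 or _b are one class to them, and where a whole thing is asked for, a point or a joint stands for the part that bears it (a point fixed in the world has none). Each returns a list of dicts, best first, with "conf" (0 to 1); they miss things now and then, are a little off and sometimes report something else, mostly with a low value. They report only what shows in the picture. A call takes as long as a camera call.
- bot.find_in(camera, label): "bbox" ([left, top, width, height] in pixels, round what is visible of it).
- bot.spot_point(camera, label): "point" ([column, row] in pixels: a listed point, or the origin of a listed thing).
The state is a dict: "time": time; "joint_positions": joint angles; "dq": joint speeds; "tau": joint torques, N m; "tool_pos": TCP position; "tcp_rot": TCP orientation; "contact_force": force on the tool from outside, world axes, zero at the start; "moment": the same for the moment, N m; "grip_width": finger opening in mm.
Only numpy, scipy, OpenCV 4.12 (cv2) and the standard library are available. Lean on these libraries where they do the work, as an engineer would, in place of code of your own. Each camera call takes 0.05 s, during which the arm holds its last target.

## Working session

There is one attempt and no reset: what is moved stays moved. The work goes in short steps, Python scripts to look and compute and a shell command to move; the robot and the scene stay as the last step left them, time stands still between calls to the robot, and variables do not carry over. Pictures are saved under pics/ and viewed, and the job is handed in when it is done.

```bash
mkdir -p pics; ls; cat > h.py <<'E'
import numpy as np, cv2
from plant import bot
from scipy.spatial.transform import Rotation as R
def cap(n,f):
    p,d=bot.capture(n); cv2.imwrite('pics/'+f+'.png',cv2.cvtColor(p,cv2.COLOR_RGB2BGR)); np.save('pics/'+f+'.npy',d); return p,d
def ray(n,u,v,m=None):
    m=m or bot.camera_model(n)
    return np.array(m['position'],float),np.array(m['rotation'],float)@np.array([(u-m['cx'])/m['fx'],(v-m['cy'])/m['fy'],1])
def atz(n,u,v,z,m=None):
    p,r=ray(n,u,v,m); return p+r*(z-p[2])/r[2]
def atd(n,u,v,d,m=None):
    p,r=ray(n,u,v,m); return p+r*d
def cloud(n,d,m=None):
    m=m or bot.camera_model(n); v,u=np.mgrid[0:d.shape[0],0:d.shape[1]]
    P=np.stack([(u-m['cx'])/m['fx']*d,(v-m['cy'])/m['fy']*d,d],-1)
    return P@np.array(m['rotation'],float).T+np.array(m['position'],float)
E
python3 - <<'E'
from h import *
o=bot.get_obs(); print(o)
for n in ['scene','top','wrist']:
    p,d=cap(n,n+'0'); m=bot.camera_model(n); print(n,m)
    for l in ['case','pocket','lid_hinge','lid_handle','weight','stop_dog']:
        a=bot.spot_point(n,l)[:2]; print(l,[(x['point'],round(x['conf'],2)) for x in a])
E
```

```text
pics
{'time': 0.0, 'joint_positions': array([-1.38197956e+00,  3.42748028e-01,  1.52501527e+00, -2.97078553e-06,
        1.27533980e+00, -1.46001288e-01]), 'dq': array([ 0.00027831, -0.00012829, -0.0008479 ,  0.0004987 , -0.00031292,
       -0.00065116]), 'tau': array([ 2.30113221e-05, -4.31236196e+01, -2.44217259e+01,  7.18203024e-02,
        5.59960864e-02, -9.18980254e-05]), 'tool_pos': array([ 172.45945709, -495.45453917,  226.03241461]), 'tcp_rot': array([-1.71491687,  1.56928589,  1.7614947 ]), 'contact_force': array([-0.59465091,  0.34970141,  0.3093116 ]), 'moment': array([-0.02623321, -0.06373275,  0.00370004]), 'grip_width': 91.97902996001086}
scene {'fx': 447.4335615873525, 'fy': 447.4335615873525, 'cx': 249.20907585106463, 'cy': 193.0542860145072, 'position': array([-207.03829678, -817.80195011, 1210.30315567]), 'rotation': array([-2.37594043, -0.01751548, -0.68296083])}
case [([246.4, 197.4], 0.76)]
pocket []
lid_hinge [([167.1, 162.5], 0.18)]
lid_handle []
weight []
stop_dog []
top {'fx': 387.56091253541433, 'fy': 387.56091253541433, 'cx': 248.54980964143454, 'cy': 192.5472877098955, 'position': array([ 387.72451729,   39.38024745, 1197.144132  ]), 'rotation': array([-3.03470744, -0.00612329, -1.59323689])}
case [([238.1, 189.2], 0.86)]
pocket [([238.7, 190.6], 0.89), ([239.1, 190.1], 0.46)]
lid_hinge [([240.9, 177.6], 0.97), ([133.7, 183.3], 0.65)]
lid_handle [([240.5, 217.9], 0.98)]
weight [([327.5, 182.9], 0.5)]
stop_dog [([210.7, 178.9], 0.43)]
wrist {'fx': 295.91413110987037, 'fy': 295.91413110987037, 'cx': 255.83473820646043, 'cy': 192.07437931331296, 'position': array([ 243.9015458 , -471.20281458,  385.45893193]), 'rotation': array([ 2.85840629e+00, -8.53552161e-05, -1.23524607e+00])}
case []
pocket []
lid_hinge []
lid_handle []
weight []
stop_dog []
```

```bash
sed -i "s/np.array(m\['rotation'\],float)/R.from_euler('xyz',m['rotation']).as_matrix()/g" h.py; python3 - <<'E'
import cv2,numpy as np
a=cv2.imread('pics/top0.png'); b=cv2.imread('pics/scene0.png')
cv2.imwrite('pics/top0c.png',cv2.resize(a[100:290,90:390],None,fx=2.6,fy=2.6,interpolation=2))
from h import *
d=np.load('pics/top0.npy'); C=cloud('top',d)
for u,v in [(238,189),(241,218),(241,178),(327,183),(211,179),(134,183)]: print(u,v,C[v,u].round(1))
print(np.median(C[...,2]))
E
```

```text
238 189 [521.   60.6  57.8]
241 218 [435.8  53.7  42.5]
241 178 [554.6  51.2  51.6]
327 183 [ 537.1 -210.3   27.5]
211 179 [556.1 142.2  33.7]
134 183 [553.1 383.6   3.3]
1.7268056057590684
```

View pics/top0c.png

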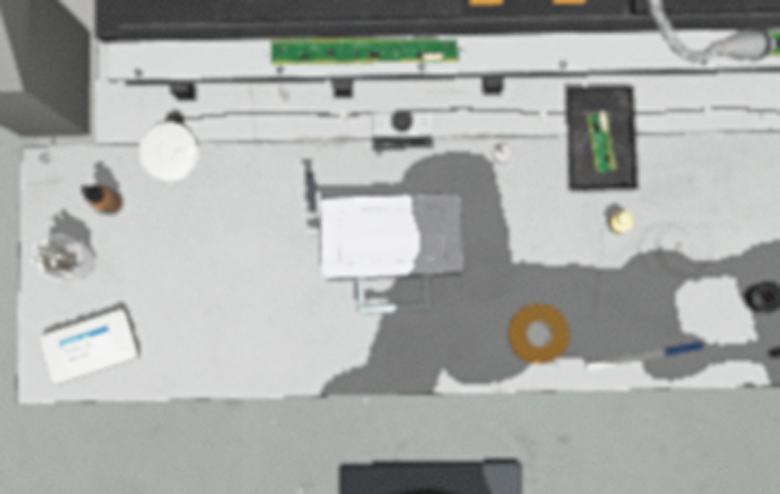

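View pics/scene0.png

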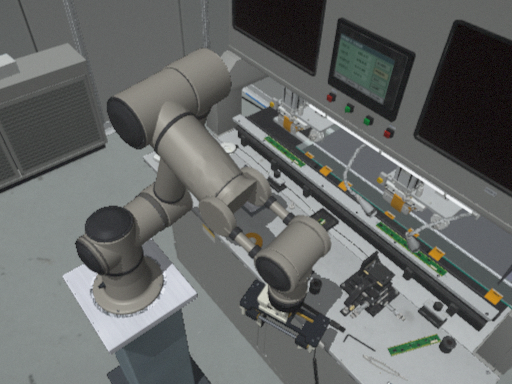

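```bash
python3 - <<'E'
from h import *
o=bot.get_obs(); M=R.from_euler('xyz',o['tcp_rot']).as_matrix(); print(M.round(3))
m=bot.camera_model('wrist'); Mc=R.from_euler('xyz',m['rotation']).as_matrix(); print('cam in tool', (M.T@(np.array(m['position'])-o['tool_pos'])).round(1)); print((M.T@Mc).round(3))
d=np.load('pics/top0.npy'); C=cloud('top',d)
# lid top points
w=C[150:230,190:290]; q=w[(w[...,2]>45)&(w[...,2]<75)]; print(len(q),q[:,:2].min(0),q[:,:2].max(0))
mask=((C[...,2]>47)&(C[...,2]<75)&(abs(C[...,0]-520)<70)&(abs(C[...,1]-50)<110)).astype(np.uint8)
pts=C[mask>0][:,:2].astype(np.float32); print(cv2.minAreaRect(pts))
pl=C[mask>0]; A=np.c_[pl[:,:2],np.ones(len(pl))]; print(np.linalg.lstsq(A,pl[:,2],rcond=None)[0])
b=C[175:192,318:336]; q=b[b[...,2]>12]; print(q.mean(0),q.min(0),q.max(0))
for u,v in [(400,210),(430,300),(450,130),(300,155),(250,160),(250,152),(250,140),(250,125)]: print(u,v,C[v,u].round())
E
```

```text
[[ 0.     0.329 -0.944]
 [-0.    -0.944 -0.329]
 [-1.     0.     0.   ]]
cam in tool [-158.7    0.2  -75.5]
[[ 0.    -0.279  0.96 ]
 [ 1.     0.001  0.   ]
 [-0.001  0.96   0.279]]
1667 [432.42106627 -25.69009381] [641.30811689 151.67285945]
((529.7793579101562, 63.23453903198242), (178.05226135253906, 116.31168365478516), 89.36089324951172)
[3.55719702e-03 1.03583461e-03 5.22606734e+01]
[ 532.17339133 -214.68438741   27.65025652] [ 521.83573318 -229.89024889   12.42797436] [ 543.8869005  -203.41825177   42.3618666 ]
400 210 [ 451. -439.    1.]
430 300 [  24. -915. -873.]
450 130 [ 702. -615.   -1.]
300 155 [ 630. -135.    3.]
250 160 [619.  22.  -1.]
250 152 [637.  22.  34.]
250 140 [683.  21.  -1.]
250 125 [700.  21. 106.]
```

```bash
python3 -m handwheel '[[[0,-2.6,-2.86,0],[0,-2.6,-2.86,0],[0,-2.6,-2.86,0],[0,-2.6,-2.86,0],[0,-2.6,-2.86,0],[0,-2.6,-2.86,0],[0,-2.6,-2.86,0]]]' 
python3 -m handwheel '[[[0,-2.6,-2.86,0],[0,-2.6,-2.86,0],[0,-2.6,-2.86,0],[0,-2.6,-2.86,0],[0,-2.6,-2.86,0],[0,-2.6,-2.86,0],[0,-2.6,-2.86,0]]]' 
python3 -m handwheel '[[[0,0,0,-0.1236],[0,0,0,-0.1236],[0,0,0,-0.1236],[0,0,0,-0.1236],[0,0,0,-0.1236]]]' 
python3 -m handwheel '[[[0,0,0,-0.1236],[0,0,0,-0.1236],[0,0,0,-0.1236],[0,0,0,-0.1236],[0,0,0,-0.1236],[0,0,0,0],[0,0,0,0]]]' 0.26
python3 - <<'E'
from h import *
o=bot.get_obs(); print(o['time'],o['tool_pos'],R.from_euler('xyz',o['tcp_rot']).as_matrix().round(3).tolist(),o['joint_positions'],o['contact_force'])
p,d=cap('wrist','w1'); m=bot.camera_model('wrist'); C=cloud('wrist',d,m); np.save('pics/w1C.npy',C)
for l in ['case','lid_hinge','lid_handle','weight','stop_dog','loupe','knurled_screw','tape']:
    for x in bot.spot_point('wrist',l)[:2]:
        u,v=x['point']; print(l,x['point'],round(x['conf'],2),C[int(v),int(u)].round(1))
E
```

```text
time: 1.63
tool_pos: [302.3, -256.5, 226.9]
tcp_rot: [1.931, 1.57, -0.876]
contact_force: [1.2, 0.3, -0.1]
grip_width: 92.0
time: 2.22
tool_pos: [431.7, -18.6, 227.0]
tcp_rot: [2.417, 1.57, -0.39]
contact_force: [1.2, -0.5, -0.1]
grip_width: 92.0
time: 2.63
tool_pos: [431.1, -20.3, 226.8]
tcp_rot: [1.255, 1.571, -0.927]
contact_force: [-0.3, 0.6, 0.4]
grip_width: 91.9
time: 3.22
tool_pos: [431.1, -20.5, 226.8]
tcp_rot: [0.961, 1.571, -0.613]
contact_force: [0.3, 0.5, 0.4]
grip_width: 49.6
3.2167 [431.11561754 -20.51869927 226.76784052] [[0.0, 1.0, -0.004], [-0.0, -0.004, -1.0], [-1.0, 0.0, 0.0]] [-2.25448675e-01  1.70095438e-01  1.75982616e+00 -8.82184786e-05
  1.21146897e+00 -2.21669548e-01] [0.30919804 0.5124451  0.37894989]
case [326.3, 108.3] 0.86 [506.7  52.4  56.1]
lid_hinge [369.3, 104.4] 0.82 [552.7  56.4  55.1]
lid_handle [259.5, 108.5] 0.9 [435.1  52.6  43.1]
stop_dog [372.6, 18.6] 0.87 [554.9 143.8  33.1]
knurled_screw [393.8, 208.1] 0.73 [616.2 -78.    8.3]
tape [238.8, 233.2] 0.83 [ 406.  -116.5    2.5]
```

View pics/w1.png

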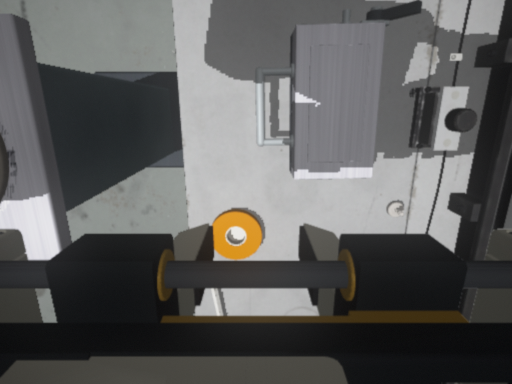

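```bash
python3 - <<'E'
from h import *
C=np.load('pics/w1C.npy')
for v in range(64,152,6):
    r=C[v,235:320]; print(v,[(235+i,*p.round(0).astype(int)) for i,p in enumerate(r) if p[2]>25 and p[0]<460][:9])
m=(C[...,2]>47)&(C[...,2]<75)&(C[...,0]>450)&(C[...,0]<600)&(abs(C[...,1]-50)<110)
q=C[m]; print(cv2.minAreaRect(q[:,:2].astype(np.float32)),q[:,:2].min(0),q[:,:2].max(0))
t=C[60:160,310:365].reshape(-1,3); A=np.c_[t[:,:2],np.ones(len(t))]; print(np.linalg.lstsq(A,t[:,2],rcond=None)[0],t.mean(0))
d=np.load('pics/top0.npy'); T=cloud('top',d)
k=(T[...,0]<730)&(abs(T[...,1]-50)<100)&(T[...,2]>60); print(T[k][:,0].min() if k.any() else None); k&=T[...,0]>610; print(T[k][:10].round())
k=(T[...,0]<790)&(T[...,0]>620)&(abs(T[...,1]-50)<150)
for a in range(620,790,20):
  j=k&(abs(T[...,0]-a)<10); print(a,T[j][:,2].max() if j.any() else None)
E
```

```text
64 []
70 [(255, np.int64(431), np.int64(92), np.int64(39)), (256, np.int64(432), np.int64(92), np.int64(41)), (257, np.int64(433), np.int64(92), np.int64(43)), (258, np.int64(434), np.int64(92), np.int64(44)), (259, np.int64(435), np.int64(92), np.int64(43)), (260, np.int64(436), np.int64(92), np.int64(45)), (261, np.int64(437), np.int64(92), np.int64(44)), (262, np.int64(438), np.int64(92), np.int64(42)), (263, np.int64(439), np.int64(92), np.int64(43))]
76 [(255, np.int64(431), np.int64(86), np.int64(41)), (256, np.int64(432), np.int64(86), np.int64(43)), (257, np.int64(433), np.int64(86), np.int64(44)), (258, np.int64(434), np.int64(86), np.int64(45)), (259, np.int64(435), np.int64(86), np.int64(44)), (260, np.int64(436), np.int64(86), np.int64(45)), (261, np.int64(437), np.int64(86), np.int64(43)), (262, np.int64(438), np.int64(86), np.int64(43)), (263, np.int64(440), np.int64(86), np.int64(40))]
82 [(255, np.int64(431), np.int64(80), np.int64(40)), (256, np.int64(432), np.int64(80), np.int64(42)), (257, np.int64(433), np.int64(80), np.int64(43)), (258, np.int64(434), np.int64(80
[... 4773 characters left out ...]
[(241, np.int64(432), np.int64(55), np.int64(385))]
((531.9737548828125, 62.18037796020508), (124.48750305175781, 175.96218872070312), 1.431090235710144) [468.93502255 -26.63171507] [592.08611666 151.40593959]
[-3.14492501e-01 -1.74334664e-02  2.21339295e+02] [518.29250941  50.07570417  57.46719494]
37.98935729047088
[[730. -48. 112.]
 [730.  87. 112.]
 [730.  73. 111.]
 [730.  61. 110.]
 [729.  58. 111.]
 [729.  55. 113.]
 [729.  44. 112.]
 [728.  30. 112.]
 [729.  27. 110.]
 [729.  24. 110.]]
620 24.97899928830475
640 73.38944427195656
660 71.60720110822831
680 33.23383835744562
700 116.99894538926469
720 114.83190996508415
740 111.56748750641009
760 601.4227542286011
780 594.7377713975173
```

```bash
python3 -m handwheel '[[[1,0.11,-1.85,0],[3,0.11,-1.85,0],[3,0.11,-1.85,0],[3,0.1,-1.85,0],[2,0,0,0],[0,0,0,0]]]' 0.26
python3 -m handwheel '[[[0,0,0,0],[0,0,0,0],[0,0,0,0]]]' 
python3 - <<'E'
from h import *
o=bot.get_obs(); print(o['tool_pos'])
p,d=cap('wrist','w2'); m=bot.camera_model('wrist'); C=cloud('wrist',d,m)
for l in ['lid_handle']:
    for x in bot.spot_point('wrist',l)[:2]:
        u,v=x['point']; print(l,x['point'],round(x['conf'],2),C[int(v),int(u)].round(1))
E
```

```text
time: 4.17
tool_pos: [432.7, 54.4, 103.4]
tcp_rot: [-1.606, 1.563, 3.108]
contact_force: [-0.5, 0.2, 0.4]
grip_width: 23.7
time: 4.42
tool_pos: [436.6, 53.0, 108.2]
tcp_rot: [1.475, 1.568, -0.096]
contact_force: [0.2, -0.1, 0.3]
grip_width: 24.0
[436.59228714  52.99770554 108.18856877]
lid_handle [255.0, 203.9] 0.9 [436.2  54.2  43.5]
```

View pics/w2.png

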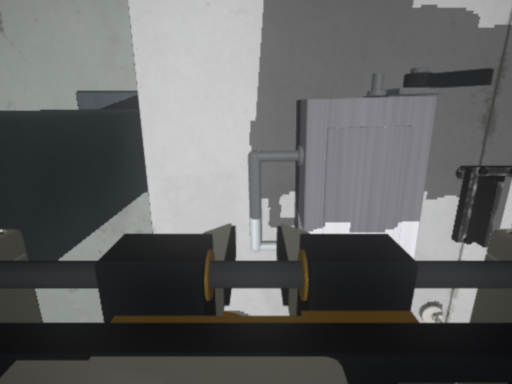

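```bash
python3 -m handwheel '[[[1.5,-0.05,0,0],[1.5,0,0,0],[1.5,0,0,0],[1.2,0,0,0],[0,0,0,0]]]'
python3 -m handwheel '[[[1,0,0,0],[1,0,0,0],[1,0,0,0],[0,0,0,0],[0,0,0,0]]]'
python3 - <<'E'
from h import *
o=bot.get_obs(); print(o['tool_pos'],o['contact_force'])
cap('wrist','w3')
E
```

```text
time: 4.93
tool_pos: [434.1, 53.2, 48.7]
tcp_rot: [-1.572, 1.569, 3.14]
contact_force: [-1.2, 0.2, 0.3]
grip_width: 24.3
time: 5.35
tool_pos: [435.3, 53.3, 20.4]
tcp_rot: [1.35, 1.57, -0.221]
contact_force: [0.8, 0.4, 0.8]
grip_width: 24.1
[435.26551877  53.32381964  20.38601207] [0.81245912 0.37954746 0.81185373]
```

View pics/w3.png

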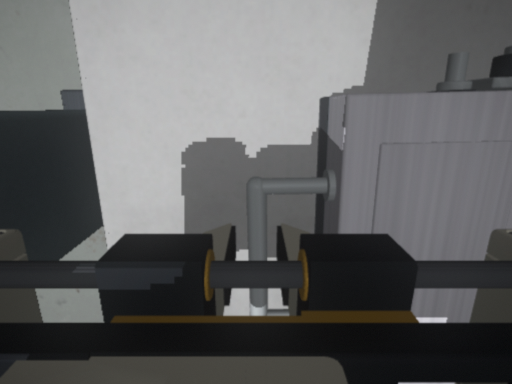

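```bash
python3 -m handwheel '[[[0,0,0,0],[0,0,0,0],[0,0,0,0],[0,0,0,0]]]' 0
python3 -m handwheel '[[[0,0,0,0],[0,0,0,0],[0,0,0,0],[0,0,0,0]]]'
python3 - <<'E'
from h import *
o=bot.get_obs(); g=o['tool_pos']; print(g,o['contact_force'],o['grip_width'])
# plan: bar at g+19 z
b0=g[[0,2]]+[0,19]
r=np.hypot(127,14); phi=np.arctan2(14,127)
# assume lid angle from z
t0=np.arcsin((b0[1]-24)/r)-phi; hx=b0[0]+r*np.cos(t0+phi); print('t0',t0,'hinge x',hx)
prev=np.array([0,0])
for t in np.arange(0,1.75,0.1):
    q=np.array([hx-r*np.cos(t+phi),24+r*np.sin(t+phi)])-b0
    d=q-prev; prev=q; print(round(t,2),'toolx %.2f tooly %.2f cm'%(-d[1]/10,d[0]/10), 'tcp',(g[[0,2]]+q).round(1))
E
```

```text
time: 5.73
tool_pos: [436.2, 53.4, 20.4]
tcp_rot: [1.482, 1.568, -0.089]
contact_force: [2.4, 0.8, 2.2]
grip_width: 9.0
time: 6.07
tool_pos: [436.2, 53.4, 20.3]
tcp_rot: [1.481, 1.568, -0.09]
contact_force: [3.3, -0.1, 5.0]
grip_width: 9.0
[436.15351686  53.41945614  20.31808277] [ 3.31233167 -0.14834276  5.04048673] 9.01446299409767
t0 0.010384735135055542 hinge x 563.0012852255206
0.0 toolx 0.13 tooly -0.02 cm tcp [436.  19.]
0.1 toolx -1.26 tooly 0.20 cm tcp [438.   31.6]
0.2 toolx -1.23 tooly 0.33 cm tcp [441.3  44. ]
0.3 toolx -1.20 tooly 0.45 cm tcp [445.8  55.9]
0.4 toolx -1.14 tooly 0.57 cm tcp [451.5  67.4]
0.5 toolx -1.08 tooly 0.68 cm tcp [458.3  78.2]
0.6 toolx -1.01 tooly 0.78 cm tcp [466.1  88.3]
0.7 toolx -0.93 tooly 0.88 cm tcp [474.9  97.5]
0.8 toolx -0.83 tooly 0.97 cm tcp [484.6 105.9]
0.9 toolx -0.73 tooly 1.05 cm tcp [495.  113.2]
1.0 toolx -0.62 tooly 1.11 cm tcp [506.2 119.4]
1.1 toolx -0.51 tooly 1.17 cm tcp [517.9 124.5]
1.2 toolx -0.39 tooly 1.22 cm tcp [530.  128.4]
1.3 toolx -0.27 tooly 1.25 cm tcp [542.5 131.1]
1.4 toolx -0.14 tooly 1.27 cm tcp [555.2 132.5]
1.5 toolx -0.01 tooly 1.28 cm tcp [568.  132.7]
1.6 toolx 0.11 tooly 1.27 cm tcp [580.7 131.5]
1.7 toolx 0.24 tooly 1.25 cm tcp [593.2 129.1]
```

```bash
python3 -m handwheel '[[[-0.6,0.07,0,0],[-0.6,0.11,0,0],[-0.6,0.15,0,0],[-0.6,0.17,0,0],[-0.6,0.22,0,0],[-0.6,0.23,0,0],[0,0,0,0],[0,0,0,0]]]'
python3 - <<'E'
from h import *
o=bot.get_obs(); print(o['tool_pos'],o['contact_force'],o['moment'],o['grip_width'])
E
```

```text
time: 6.73
tool_pos: [445.2, 53.5, 55.6]
tcp_rot: [1.531, 1.569, -0.04]
contact_force: [6.8, 0.0, -3.2]
grip_width: 9.1
[445.2136179   53.48888401  55.63759657] [ 6.83822482  0.0201158  -3.20456641] [ 0.10070144 -1.09353508  0.06681538] 9.0815408297793
```

```bash
python3 -m handwheel '[[[-0.6,0.37,0,0],[-0.57,0.34,0,0],[-0.54,0.34,0,0],[-0.54,0.34,0,0],[-0.5,0.39,0,0],[-0.5,0.39,0,0],[0,0,0,0],[0,0,0,0]]]'
python3 - <<'E'
from h import *
o=bot.get_obs(); print(o['tool_pos'],o['contact_force'],o['moment'],o['grip_width'])
E
```

```text
time: 7.4
tool_pos: [464.3, 53.8, 88.5]
tcp_rot: [-1.65, 1.567, 3.063]
contact_force: [-6.0, 1.5, 3.9]
grip_width: 8.9
[464.27480022  53.81519013  88.46708176] [-5.96463057  1.46424061  3.86976538] [0.29877235 1.06721134 0.02892438] 8.888511213366103
```

```bash
cat > fit.py <<'E'
from h import *
from scipy.optimize import least_squares
def fit(P,r=127.8):
    P=np.array(P)+[0,19]
    f=lambda h:np.hypot(P[:,0]-h[0],P[:,1]-h[1])-r
    s=least_squares(f,[563,24]); s2=least_squares(lambda h:np.hypot(P[:,0]-h[0],P[:,1]-h[1])-h[2],[563,24,128]); print(s.x,s.fun.round(2),'free',s2.x); return s.x
E
python3 -c "
from fit import *
fit([(436.15,20.3),(445.2,55.64),(464.3,88.47)])"
```

```text
[563.42941165  26.6463299 ] [ 0.11 -0.2   0.1 ] free [570.46765615  23.73220888 135.21682171]
```

```bash
python3 -c "
import numpy as np
p=np.array([465.7,87.8])
for a in np.arange(.76,2.1,.075):
    q=np.array([563.4-127.8*np.cos(a),7.6+127.8*np.sin(a)]); d=q-p;p=q; print(round(a,3),'[%.2f,%.2f,0,0]'%(-d[1]/10,d[0]/10),q.round(1))"
```

```text
0.76 [-0.78,0.51,0,0] [470.8  95.6]
0.835 [-0.67,0.69,0,0] [477.6 102.3]
0.91 [-0.62,0.73,0,0] [485.  108.5]
0.985 [-0.56,0.78,0,0] [492.7 114.1]
1.06 [-0.50,0.82,0,0] [500.9 119.1]
1.135 [-0.44,0.85,0,0] [509.5 123.5]
1.21 [-0.37,0.88,0,0] [518.3 127.2]
1.285 [-0.30,0.91,0,0] [527.4 130.2]
1.36 [-0.24,0.93,0,0] [536.7 132.6]
1.435 [-0.17,0.94,0,0] [546.1 134.2]
1.51 [-0.09,0.95,0,0] [555.6 135.2]
1.585 [-0.02,0.96,0,0] [565.2 135.4]
1.66 [0.05,0.96,0,0] [574.8 134.9]
1.735 [0.12,0.95,0,0] [584.3 133.7]
1.81 [0.19,0.94,0,0] [593.7 131.8]
1.885 [0.26,0.92,0,0] [602.9 129.1]
1.96 [0.33,0.90,0,0] [611.9 125.8]
2.035 [0.40,0.87,0,0] [620.6 121.9]
```

```bash
python3 -m handwheel '[[[-0.78,0.51,0,0],[-0.67,0.69,0,0],[-0.62,0.73,0,0],[-0.56,0.78,0,0],[-0.5,0.82,0,0],[0,0,0,0],[0,0,0,0]]]'
python3 -c "
from fit import *
o=bot.get_obs(); print(o['tool_pos'],o['contact_force'],o['moment'],o['grip_width'])
fit([(436.15,20.3),(445.2,55.64),(464.3,88.47),tuple(o['tool_pos'][[0,2]])])"
```

```text
time: 7.98
tool_pos: [501.4, 54.2, 120.5]
tcp_rot: [-3.032, 1.57, 1.68]
contact_force: [-3.4, 4.1, 4.9]
grip_width: 8.8
[501.36255636  54.24586273 120.45484183] [-3.38197551  4.14191728  4.94142864] [0.62266932 0.57868041 0.05333998] 8.77245631604385
[563.74036656  27.60685592] [ 0.33 -0.27 -0.26  0.27] free [568.42007315  24.52683632 133.07314146]
```

```bash
python3 -m handwheel '[[[-0.49,0.82,-0.04,0],[-0.42,0.85,-0.04,0],[-0.32,0.9,-0.03,0],[-0.24,0.93,-0.02,0],[-0.17,0.94,-0.02,0],[-0.09,0.95,-0.02,0],[0,0,0,0],[0,0,0,0]]]'
python3 -c "
from fit import *
o=bot.get_obs(); print(o['tool_pos'],o['contact_force'],o['moment'],o['grip_width'])
fit([(436.15,20.3),(445.2,55.64),(464.3,88.47),(501.36,120.45),tuple(o['tool_pos'][[0,2]])])"
```

```text
time: 8.65
tool_pos: [555.8, 55.0, 137.5]
tcp_rot: [1.352, 1.569, -0.218]
contact_force: [-0.5, 0.6, 5.4]
grip_width: 8.8
[555.81614658  55.04686677 137.48142037] [-0.50759161  0.60723371  5.39001929] [0.01586563 0.14519706 0.07567756] 8.780512944235692
[564.1329151   28.42238893] [ 0.64 -0.2  -0.46 -0.26  0.53] free [567.29281423  25.18472585 131.83530956]
```

```bash
python3 -m handwheel '[[[-0.06,0.95,0,0],[0,0.95,0,0],[0.1,0.9,0,0],[0,0,0,0],[0,0,0,0],[0,0,0,0]]]'
python3 -c "
from fit import *
o=bot.get_obs(); print(o['tool_pos'],o['contact_force'],o['moment'],o['grip_width'])
fit([(436.15,20.3),(445.2,55.64),(464.3,88.47),(501.36,120.45),(555.8,137.5),tuple(o['tool_pos'][[0,2]])])"
```

```text
time: 9.15
tool_pos: [582.8, 55.4, 136.6]
tcp_rot: [2.248, 1.571, 0.677]
contact_force: [0.4, 2.6, 1.1]
grip_width: 9.0
[582.80355953  55.37947506 136.60984507] [0.42953967 2.61509479 1.08445088] [0.29062915 0.05914851 0.04553543] 8.992950858429962
[564.31102621  28.7256004 ] [ 0.8  -0.15 -0.51 -0.43  0.26  0.42] free [566.63226855  25.70309143 131.06614366]
```

```bash
python3 -m handwheel '[[[0.06,0.4,-0.01,0],[0.08,0.4,-0.01,0],[0,0,0,0],[0,0,0,0]]]'
python3 -m handwheel '[[[0.04,0.2,0,0],[0,0,0,0],[0.05,0.2,0,0],[0,0,0,0],[0,0,0,0]]]'
python3 -m handwheel '[[[0.06,0.2,0,0],[0,0,0,0],[0,0,0,0],[0,0,0,0]]]'
python3 -m handwheel '[[[0,0,0,0],[0,0,0,0],[0,0,0,0]]]'
```

```text
time: 9.48
tool_pos: [591.5, 55.4, 134.9]
tcp_rot: [1.817, 1.571, 0.246]
contact_force: [0.4, 2.6, 0.8]
grip_width: 9.0
time: 9.9
tool_pos: [595.4, 55.5, 133.9]
tcp_rot: [-2.293, 1.571, 2.42]
contact_force: [-0.8, 2.8, 0.3]
grip_width: 9.0
time: 10.23
tool_pos: [597.3, 55.4, 133.3]
tcp_rot: [-1.456, 1.571, -3.027]
contact_force: [-0.4, 2.8, -0.9]
grip_width: 8.6
time: 10.48
tool_pos: [597.2, 55.4, 133.4]
tcp_rot: [-1.537, 1.571, -3.108]
contact_force: [-1.1, 3.6, -1.5]
grip_width: 9.0
```

```bash
python3 -m handwheel '[[[0.05,0.2,0,0],[0,0,0,0],[0,0,0,0]]]'
python3 -m handwheel '[[[0.05,0.2,0,0],[0,0,0,0],[0,0,0,0]]]'
python3 -m handwheel '[[[0,0,0,0],[0,0,0,0]]]'
```

```text
time: 10.73
tool_pos: [599.3, 55.4, 132.8]
tcp_rot: [-1.51, 1.571, -3.081]
contact_force: [-1.4, 2.9, -1.9]
grip_width: 9.0
time: 10.98
tool_pos: [601.3, 55.4, 132.3]
tcp_rot: [-1.729, 1.571, 2.983]
contact_force: [-1.6, 3.9, -2.9]
grip_width: 8.6
time: 11.15
tool_pos: [601.2, 55.4, 132.3]
tcp_rot: [-1.478, 1.571, -3.049]
contact_force: [-0.6, 4.1, -4.4]
grip_width: 8.9
```

```bash
python3 -m handwheel '[[[0.06,0.2,0,0],[0,0,0,0],[0,0,0,0]]]'
python3 -m handwheel '[[[0,0,0,0],[0,0,0,0]]]'
```

```text
time: 11.4
tool_pos: [603.2, 55.4, 131.8]
tcp_rot: [-1.636, 1.57, 3.076]
contact_force: [-1.6, 4.0, -3.0]
grip_width: 8.7
time: 11.57
tool_pos: [603.2, 55.5, 131.8]
tcp_rot: [-1.59, 1.571, 3.122]
contact_force: [-2.2, 3.1, -1.2]
grip_width: 9.0
```

```bash
python3 -m handwheel '[[[0.08,0.2,0,0],[0,0,0,0],[0,0,0,0]]]'
python3 -m handwheel '[[[0,0,0,0],[0,0,0,0]]]'
python3 -m handwheel '[[[0.08,0.2,0,0],[0,0,0,0],[0,0,0,0]]]'
python3 -m handwheel '[[[0,0,0,0],[0,0,0,0]]]'
```

```text
time: 11.82
tool_pos: [605.1, 55.5, 131.2]
tcp_rot: [-1.673, 1.57, 3.04]
contact_force: [-4.1, 4.1, -0.9]
grip_width: 9.0
time: 11.98
tool_pos: [605.1, 55.5, 131.2]
tcp_rot: [-1.68, 1.57, 3.032]
contact_force: [-2.6, 5.0, -0.2]
grip_width: 8.7
time: 12.23
tool_pos: [606.8, 55.5, 130.6]
tcp_rot: [-1.604, 1.57, 3.108]
contact_force: [-4.7, 4.2, 1.4]
grip_width: 8.9
time: 12.4
tool_pos: [606.8, 55.5, 130.6]
tcp_rot: [-1.584, 1.57, 3.129]
contact_force: [-3.9, 5.0, 0.7]
grip_width: 8.7
```

```bash
python3 -m handwheel '[[[0.08,0.2,-0.05,0],[0,0,0,0],[0,0,0,0]]]'
python3 -m handwheel '[[[0,0,0,0],[0,0,0,0]]]'
python3 -m handwheel '[[[0.05,0.12,0,0],[0,0,0,0],[0,0,0,0]]]'
python3 -m handwheel '[[[0,0,0,0],[0,0,0,0]]]'
```

```text
time: 12.65
tool_pos: [608.6, 55.6, 130.0]
tcp_rot: [-1.113, 1.569, -2.683]
contact_force: [-6.4, 2.4, 3.1]
grip_width: 9.3
time: 12.82
tool_pos: [608.6, 55.6, 130.0]
tcp_rot: [-1.149, 1.569, -2.719]
contact_force: [-5.6, 1.8, 2.7]
grip_width: 8.8
time: 13.07
tool_pos: [609.7, 55.6, 129.6]
tcp_rot: [-1.191, 1.569, -2.762]
contact_force: [-7.1, 2.7, 4.7]
grip_width: 8.8
time: 13.23
tool_pos: [609.7, 55.6, 129.6]
tcp_rot: [-1.175, 1.569, -2.746]
contact_force: [-7.6, 2.5, 4.7]
grip_width: 8.9
```

```bash
python3 -m handwheel '[[[0,0,0,0],[0,0,0,0],[0,0,0,0],[0,0,0,0],[0,0,0,0],[0,0,0,0],[0,0,0,0],[0,0,0,0]]]'
python3 -m handwheel '[[[0,0,0,0],[0,0,0,0],[0,0,0,0],[0,0,0,0],[0,0,0,0],[0,0,0,0]]]'
python3 -m handwheel '[[[-0.06,-0.2,0,0],[0,0,0,0],[-0.06,-0.2,0,0],[0,0,0,0],[-0.07,-0.15,0,0],[0,0,0,0],[0,0,0,0]]]'
python3 -m handwheel '[[[0,0,0,0],[0,0,0,0]]]'
```

```text
time: 13.9
tool_pos: [609.7, 55.6, 129.6]
tcp_rot: [-1.193, 1.569, -2.763]
contact_force: [-6.8, 2.3, 3.2]
grip_width: 9.0
time: 14.4
tool_pos: [609.7, 55.6, 129.7]
tcp_rot: [-1.149, 1.569, -2.719]
contact_force: [-7.0, 2.4, 4.4]
grip_width: 8.9
time: 14.98
tool_pos: [605.3, 55.6, 131.2]
tcp_rot: [1.024, 1.57, -0.547]
contact_force: [-2.3, 0.7, 2.7]
grip_width: 8.7
time: 15.15
tool_pos: [605.4, 55.5, 131.2]
tcp_rot: [1.09, 1.57, -0.481]
contact_force: [-2.1, 1.1, 2.3]
grip_width: 9.1
```

```bash
python3 -m handwheel '[[[-0.02,-0.07,0,0],[0,0,0,0],[0,0,0,0]]]'
python3 -m handwheel '[[[0,0,0,0],[0,0,0,0],[0,0,0,0],[0,0,0,0]]]' 0.26
python3 -m handwheel '[[[-0.5,0,0,0],[-1,0,0,0],[-1.5,0,0,0],[-2,0,0,0],[-2,0,0,0],[-2,0,0,0],[0,0,0,0]]]'
python3 - <<'E'
from h import *
o=bot.get_obs(); print(o['tool_pos'],o['contact_force'],o['joint_positions'])
p,d=cap('wrist','w4'); C=cloud('wrist',d); 
p,d=cap('top','top1'); 
for l in ['lid_handle','pocket','lid_hinge','weight','case']:
  for x in bot.spot_point('top',l)[:2]:
    u,v=x['point']; print(l,x['point'],round(x['conf'],2),cloud('top',d)[int(v),int(u)].round(1))
cv2.imwrite('pics/top1c.png',cv2.resize(cv2.imread('pics/top1.png')[100:290,150:390],None,fx=3,fy=3))
E
```

```text
time: 15.4
tool_pos: [604.8, 55.6, 131.4]
tcp_rot: [1.186, 1.569, -0.385]
contact_force: [-0.5, -0.6, 3.8]
grip_width: 8.8
time: 15.73
tool_pos: [604.3, 55.9, 130.8]
tcp_rot: [-1.459, 1.571, -3.03]
contact_force: [0.4, 0.6, 0.5]
grip_width: 23.6
time: 16.32
tool_pos: [606.4, 55.9, 226.7]
tcp_rot: [1.529, 1.562, -0.041]
contact_force: [0.8, 0.5, 0.1]
grip_width: 23.7
[606.3879525   55.88579164 226.67571629] [0.80075473 0.49950845 0.11864296] [-3.38540814e-02  4.92945593e-01  1.28641160e+00 -6.90461522e-05
  1.35325212e+00 -3.39190780e-02]
lid_handle [234.4, 159.9] 0.66 [554.8  62.9 346. ]
lid_hinge [242.7, 175.7] 0.53 [520.4  45.9 332.9]
weight [326.5, 185.9] 0.64 [ 531.7 -208.1   22.1]
```

View pics/w4.png

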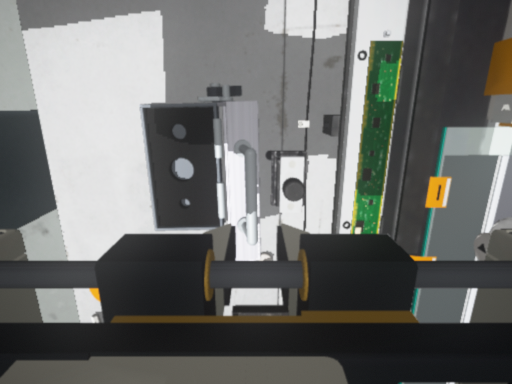

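View pics/top1c.png

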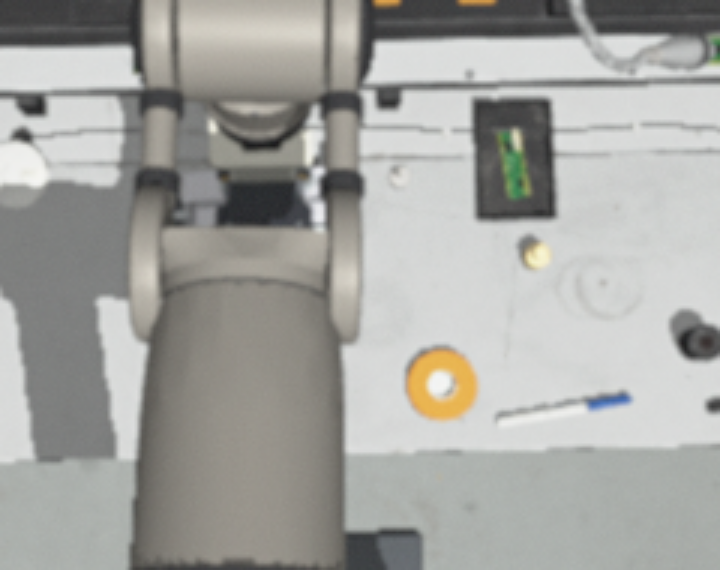

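```bash
python3 -m handwheel '[[[0,0,0,-0.1208],[0,0,0,-0.1208],[0,0,0,-0.1208],[0,0,0,-0.1208],[0,0,0,-0.1208],[0,0,0,-0.1208],[0,0,0,-0.1208]]]' 0.5
python3 -m handwheel '[[[0,0,0,-0.1208],[0,0,0,-0.1208],[0,0,0,-0.1208],[0,0,0,-0.1208],[0,0,0,-0.1208],[0,0,0,-0.1208],[0,0,0,0],[0,0,0,0]]]'
python3 - <<'E'
from h import *
o=bot.get_obs(); print(o['tool_pos'],R.from_euler('xyz',o['tcp_rot']).as_matrix().round(4).tolist())
m=bot.camera_model('wrist');p,d=cap('wrist','w5'); C=cloud('wrist',d,m); np.save('pics/w5C.npy',C)
import pickle; pickle.dump(m,open('pics/w5m.pkl','wb'))
for l in ['lid_handle','pocket','lid_hinge','case','stop_dog']:
  for x in bot.spot_point('wrist',l)[:2]:
    u,v=x['point']; print(l,x['point'],round(x['conf'],2),C[int(v),int(u)].round(1))
E
```

```text
time: 17.25
tool_pos: [604.0, 55.9, 220.3]
tcp_rot: [-2.397, 1.569, -3.116]
contact_force: [0.2, -0.0, -0.2]
grip_width: 46.0
time: 17.92
tool_pos: [604.1, 55.9, 220.5]
tcp_rot: [-3.117, 1.57, -3.121]
contact_force: [-0.4, 0.5, 0.3]
grip_width: 45.6
[604.08904126  55.89886452 220.48536156] [[-0.0011, 0.0041, 1.0], [-0.0, 1.0, -0.0041], [-1.0, -0.0, -0.0011]]
lid_handle [253.3, 202.0] 0.97 [603.6  53.5 150.9]
pocket [253.8, 95.6] 0.66 [516.1  52.7   8.5]
lid_hinge [257.5, 139.1] 0.89 [5.688e+02 5.740e+01 5.000e-01]
case [253.5, 99.9] 0.89 [520.6  52.7   8.3]
stop_dog [332.8, 134.1] 0.58 [559.8 143.4  34.3]
```

View pics/w5.png

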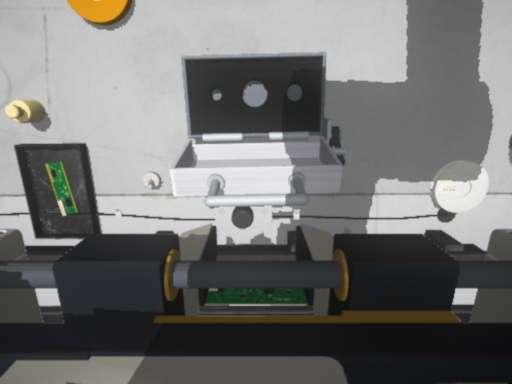

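```bash
python3 - <<'E'
from h import *
import pickle
a=cv2.imread('pics/w5.png'); cv2.imwrite('pics/w5c.png',cv2.resize(a[50:145,175:335],None,fx=5,fy=5,interpolation=cv2.INTER_CUBIC))
C=np.load('pics/w5C.npy'); m=pickle.load(open('pics/w5m.pkl','rb'))
z=C[...,2]
w=(z<13)&(z>3); 
s=np.zeros_like(w); s[80:110,238:272]=w[80:110,238:272]
ys,xs=np.nonzero(s); print('floor',xs.mean(),ys.mean(),xs.min(),xs.max(),ys.min(),ys.max(),C[s].mean(0),C[s].min(0),C[s].max(0))
for (u,v) in [(187,58),(323,55),(188,138),(324,136)]: print(atz('wrist',u,v,24,m).round(1))
g=cv2.cvtColor(a,cv2.COLOR_BGR2GRAY)
print(g[94,235:276]); print(g[76:113,255])
print(z[94,235:276].round(0)); print(z[76:113,255].round(0))
E
```

```text
floor 253.97528517110266 93.48288973384031 242 266 81 106 [514.40609532  53.90897787   8.99093191] [500.37834463  39.59495976   6.52015814] [528.65815273  68.21370626  12.63457594]
[477.5 -19.8  24. ]
[474.9 130.3  24. ]
[564.9 -24.6  24. ]
[563.1 136.7  24. ]
[ 45  45  46  46  45  43  43  62  80 121 138 140 140 139 139 139 139 138
 138 139 139 138 139 137 138 138 138 137 137 137 137 132  86  46  42  42
  43  43  44  44  43]
[ 47  46  42  40  53  71  74  77 109 138 140 141 141 140 140 140 140 138
 139 138 138 137 137 138 137 137 137 138 138 134 113  71  50  48  47  49
  49]
[19. 19. 19. 20. 19. 18. 17.  9.  9. 10.  9. 10.  9. 10. 10.  9.  9.  7.
  8. 10. 10.  9.  9.  9. 10. 10.  7.  9.  9.  9.  9.  9. 18. 18. 19. 19.
 18. 18. 19. 18. 19.]
[19. 19. 19. 19. 16.  9.  9. 10. 10. 10.  7.  9.  9.  9. 10. 10. 10.  9.
 10.  8.  7.  9.  8.  8. 10. 10.  8.  9.  8.  9. 10. 17. 19. 17. 19. 17.
 19.]
```

View pics/w5c.png

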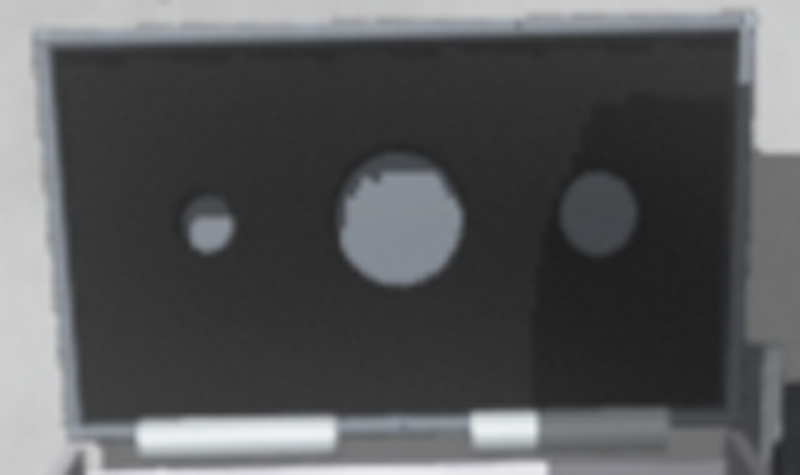

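```bash
python3 - <<'E'
from h import *
import pickle
C=np.load('pics/w5C.npy'); m=pickle.load(open('pics/w5m.pkl','rb')); z=C[...,2]; print(m['position'])
# mouth: depth z<14 mask edges fit at z=18 via contour
s=np.zeros(z.shape,np.uint8); s[76:112,236:274]=(z[76:112,236:274]<14)*255
c=max(cv2.findContours(s,0,cv2.CHAIN_APPROX_NONE)[0],key=len); e=cv2.fitEllipse(c); print('ellipse',e, atz('wrist',*e[0],18,m).round(1), atz('wrist',*e[0],8,m).round(1))
hull=np.array([atz('wrist',u,v,18,m)[:2] for u,v in c[:,0]]).astype(np.float32); print(cv2.minEnclosingCircle(hull), cv2.fitEllipse(hull))
a=cv2.imread('pics/w5.png'); g=cv2.cvtColor(a,cv2.COLOR_BGR2GRAY).astype(int)
print('col255',[(v,g[v,255],round(z[v,255])) for v in range(50,66)],[(v,g[v,235],round(z[v,235])) for v in range(128,146)])
# bar
for v in range(194,208): print(v,C[v,255].round(1),end=' ')
print()
# handle row
p=C[150:195,250:262]; 
for v in range(132,150,2): print(v,C[v,240].round(1))
# rim wall points z>21
r=(z>20.5)&(z<29)&(C[...,0]>460)&(C[...,0]<575)&(abs(C[...,1]-54)<95)&(np.mgrid[0:384,0:512][0]<140)
q=C[r][:,:2].astype(np.float32); print(len(q),cv2.minAreaRect(q),q.min(0),q.max(0))
# weight
w=(z>6)&(z<50)&(abs(C[...,0]-534)<30)&(abs(C[...,1]+213)<30); print(C[w].mean(0),C[w].min(0),C[w].max(0)); 
vv,uu=np.nonzero(w); print(uu.min(),uu.max(),vv.min(),vv.max())
t=w&(z>33); print('knob',C[t].mean(0),t.sum())
cv2.imwrite('pics/w5w.png',cv2.resize(a[85:135,0:60],None,fx=10,fy=10,interpolation=cv2.INTER_CUBIC))
E
```

```text
[528.94785904  56.05801251 379.28082267]
ellipse ((253.9528350830078, 93.47373962402344), (24.48632049560547, 25.743793487548828), 0.6310328245162964) [514.7  53.9  18. ] [514.3  53.9   8. ]
((514.8165893554688, 53.86592483520508), 14.764549255371094) ((514.8689575195312, 53.934783935546875), (28.311853408813477, 28.411373138427734), 28.68354606628418)
col255 [(50, np.int64(195), 0), (51, np.int64(194), 1), (52, np.int64(193), 2), (53, np.int64(176), 0), (54, np.int64(156), 24), (55, np.int64(155), 26), (56, np.int64(136), 24), (57, np.int64(96), 24), (58, np.int64(58), 24), (59, np.int64(48), 17), (60, np.int64(45), 19), (61, np.int64(47), 19), (62, np.int64(52), 19), (63, np.int64(50), 17), (64, np.int64(51), 18), (65, np.int64(51), 19)] [(128, np.int64(57), 19), (129, np.int64(57), 20), (130, np.int64(58), 19), (131, np.int64(61), 19), (132, np.int64(84), 19), (133, np.int64(152), 20), (134, np.int64(205), 29), (135, np.int64(228), 30), (136, np.int64(239), 30), (137, np.int64(234), 30), (138, np.int64(210), 379), (139, np.int64(183), 29), (140, np.int64(148), 28), (141, np.int64(
[... 313 characters left out ...]
.6  55.1 150.8] 203 [604.6  55.1 150.4] 204 [605.2  55.1 151.1] 205 [605.9  55.1 151.6] 206 [607.6  55.1 149. ] 207 [645.5  54.7  41.9] 
132 [558.4  37.   19.4]
134 [560.   37.5  28.3]
136 [562.1  37.6  31. ]
138 [564.4  37.5  30.5]
140 [566.8  37.4  29.4]
142 [572.5  35.8   0.7]
144 [571.7  37.2  27.4]
146 [574.3  37.1  26. ]
148 [576.7  37.   25.8]
1850 ((520.2835693359375, 60.78157424926758), (93.77346801757812, 173.76800537109375), 1.089690923690796) [472.65247 -26.58089] [566.16943 148.29364]
[ 533.66137314 -211.28726252   25.44041063] [ 521.053628   -225.08944161    6.04329576] [ 546.9138361  -203.20961861   39.92239872]
5 42 100 123
knob [ 533.74299895 -215.31562354   37.52974275] 177
```

View pics/w5w.png

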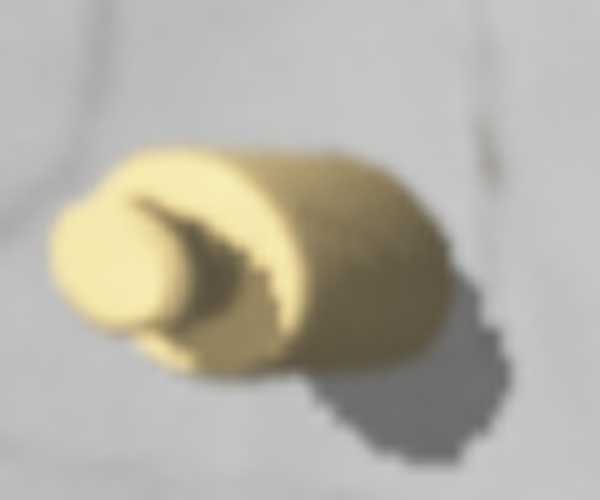

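```bash
python3 -m handwheel '[[[0,-3.34,-0.1,0],[0,-3.34,-0.1,0],[0,-3.34,-0.1,0],[0,-3.34,-0.1,0],[0,-3.34,-0.1,0],[0,-3.34,-0.1,0],[0,-3.34,-0.1,0],[0,-3.34,-0.1,0]]]'
python3 -m handwheel '[[[2,0,0,0],[2,0,0,0],[0,0,0,0],[0,0,0,0],[0,0,0,0]]]'
python3 - <<'E'
from h import *
C=np.load('pics/w5C.npy'); k=(abs(C[...,0]-590)<30)&(abs(C[...,1]+255)<40); print('fixture z',np.percentile(C[k][:,2],[50,95]))
o=bot.get_obs(); print(o['time'],o['tool_pos'],R.from_euler('xyz',o['tcp_rot']).as_matrix().round(4).tolist())
m=bot.camera_model('wrist');p,d=cap('wrist','w6'); C=cloud('wrist',d,m); z=C[...,2]
w=(z>6)&(z<50)&(abs(C[...,0]-534)<30)&(abs(C[...,1]+213)<30)
for lo,hi in [(6,20),(20,33),(34,45)]:
    t=w&(z>lo)&(z<hi); 
    if t.sum()>5: print(lo,t.sum(),C[t].mean(0).round(1),C[t].min(0).round(1),C[t].max(0).round(1),cv2.minEnclosingCircle(C[t][:,:2].astype(np.float32)))
for x in bot.spot_point('wrist','weight')[:2]:
    u,v=x['point']; print(x, atz('wrist',u,v,0,m))
vv,uu=np.nonzero(w); print(uu.min(),uu.max(),vv.min(),vv.max(),m['position'])
a=cv2.imread('pics/w6.png'); u0,v0=int(uu.mean())-40,int(vv.mean())-30; u0=max(u0,0);v0=max(v0,0); print(u0,v0); cv2.imwrite('pics/w6c.png',cv2.resize(a[v0:v0+60,u0:u0+80],None,fx=8,fy=8,interpolation=cv2.INTER_CUBIC))
E
```

```text
time: 18.88
tool_pos: [595.9, -212.9, 221.2]
tcp_rot: [-0.698, 1.571, -0.7]
contact_force: [0.3, -0.5, 0.4]
grip_width: 45.9
time: 19.3
tool_pos: [596.7, -211.2, 182.3]
tcp_rot: [-0.529, 1.569, -0.53]
contact_force: [-0.3, 0.4, 0.8]
grip_width: 45.7
fixture z [ 1.8648386  15.77105139]
19.3 [ 596.73437728 -211.1684935   182.26239479] [[0.0013, 0.0001, 1.0], [-0.0007, 1.0, -0.0001], [-1.0, -0.0007, 0.0013]]
20 317 [ 533.3 -217.    26.3] [ 520.7 -229.9   23.7] [ 545.8 -205.    29. ] ((533.6470336914062, -217.1483917236328), 12.934038162231445)
34 187 [ 533.5 -217.1   38.1] [ 526.4 -224.2   35.9] [ 541.  -210.2   40.6] ((533.6180419921875, -217.11746215820312), 7.470815658569336)
{'point': [246.3, 119.0], 'conf': 0.71} [ 535.71161071 -222.08145008    0.        ]
{'point': [366.2, 193.1], 'conf': 0.47} [622.10835259 -78.79893621   0.        ]
238 262 105 130 [ 521.21242565 -211.19966105  340.86440102]
210 87
```

View pics/w6c.png

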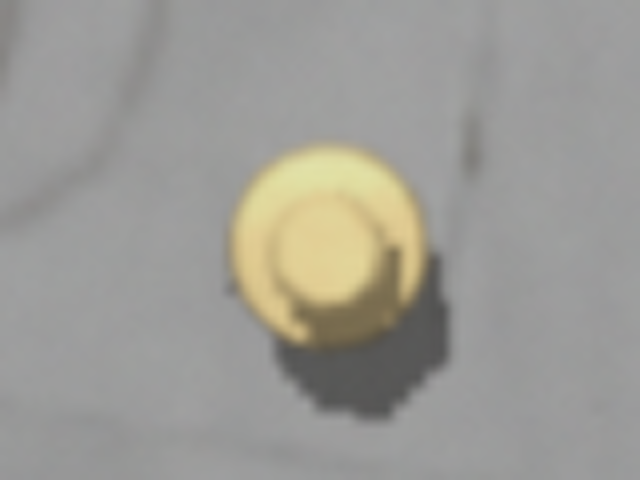

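View pics/w6.png

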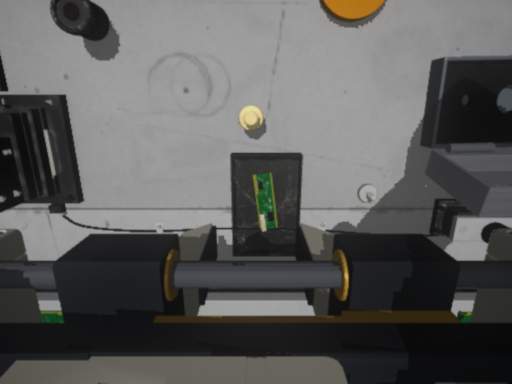

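```bash
python3 -m handwheel '[[[0,-0.15,-1.58,0],[0,-0.15,-1.58,0],[0,-0.15,-1.58,0],[0,-0.14,-1.57,0],[3,0,0,0],[3,0,0,0],[3,0,0,0],[3,0,0,0]]]'
python3 -m handwheel '[[[0.5,0,0,0],[0,0,0,0],[0,0,0,0],[0,0,0,0]]]'
python3 - <<'E'
from h import *
o=bot.get_obs(); print(o['tool_pos'],R.from_euler('xyz',o['tcp_rot']).as_matrix().round(4).tolist())
E
```

```text
time: 20.07
tool_pos: [534.0, -217.3, 61.6]
tcp_rot: [-0.548, 1.567, -0.548]
contact_force: [0.1, 0.2, 0.1]
grip_width: 46.1
time: 20.4
tool_pos: [534.6, -217.9, 58.5]
tcp_rot: [-0.541, 1.567, -0.541]
contact_force: [-0.6, 0.5, -0.1]
grip_width: 46.1
[ 534.60764238 -217.88358879   58.51494038] [[0.0037, 0.0001, 1.0], [-0.0022, 1.0, -0.0001], [-1.0, -0.0022, 0.0037]]
```

```bash
python3 -m handwheel '[[[1.5,0.08,-0.1,0],[1.5,0,0,0],[1,0,0,0],[0.45,0,0,0],[0,0,0,0],[0,0,0,0],[0,0,0,0]]]'
python3 -m handwheel '[[[0,0,0,0],[0,0,0,0],[0,0,0,0],[0,0,0,0],[0,0,0,0],[0,0,0,0]]]' 0.1
python3 -m handwheel '[[[0,0,0,0],[0,0,0,0],[0,0,0,0],[0,0,0,0]]]'
```

```text
time: 20.98
tool_pos: [532.7, -216.8, 12.6]
tcp_rot: [-0.572, 1.569, -0.572]
contact_force: [-0.5, -0.2, -0.0]
grip_width: 45.4
time: 21.48
tool_pos: [532.2, -216.4, 11.9]
tcp_rot: [-0.611, 1.57, -0.611]
contact_force: [0.1, 0.9, 2.8]
grip_width: 25.1
time: 21.82
tool_pos: [532.2, -216.5, 11.9]
tcp_rot: [-0.624, 1.57, -0.624]
contact_force: [0.5, -0.1, 5.3]
grip_width: 25.1
```

```bash
python3 -m handwheel '[[[0,0,0,0],[0,0,0,0],[0,0,0,0],[-0.25,0,0,0],[0,0,0,0],[0,0,0,0]]]' 0.4
python3 -m handwheel '[[[0,0,0,0],[0,0,0,0],[0,0,0,0],[0,0,0,0],[0,0,0,0],[0,0,0,0]]]' 0.1
python3 -m handwheel '[[[0,0,0,0],[0,0,0,0],[0,0,0,0],[0,0,0,0]]]'
python3 -m handwheel '[[[-0.3,0,0,0],[-0.7,0,0,0],[-1,0,0,0],[-2,0,0,0],[-2,0,0,0],[0,0,0,0],[0,0,0,0]]]'
python3 - <<'E'
from h import *
o=bot.get_obs(); print(o['tool_pos'],R.from_euler('xyz',o['tcp_rot']).as_matrix().round(4).tolist(),o['contact_force'])
m=bot.camera_model('wrist');p,d=cap('wrist','w7')
E
```

```text
time: 22.32
tool_pos: [532.2, -216.5, 14.2]
tcp_rot: [-0.78, 1.571, -0.78]
contact_force: [-0.3, -0.6, -0.6]
grip_width: 36.9
time: 22.82
tool_pos: [532.1, -216.4, 14.1]
tcp_rot: [-3.111, 1.571, -3.112]
contact_force: [-0.1, -0.5, -0.4]
grip_width: 24.6
time: 23.15
tool_pos: [532.1, -216.4, 14.1]
tcp_rot: [-2.669, 1.571, -2.67]
contact_force: [-0.9, -0.3, -0.0]
grip_width: 25.0
time: 23.73
tool_pos: [532.9, -216.9, 75.8]
tcp_rot: [-0.542, 1.567, -0.542]
contact_force: [-0.8, 0.0, -2.5]
grip_width: 25.1
[ 532.92339062 -216.87180648   75.80499091] [[0.0031, 0.0003, 1.0], [-0.0019, 1.0, -0.0003], [-1.0, -0.0019, 0.0031]] [-0.80319836  0.01006438 -2.45544887]
```

View pics/w7.png

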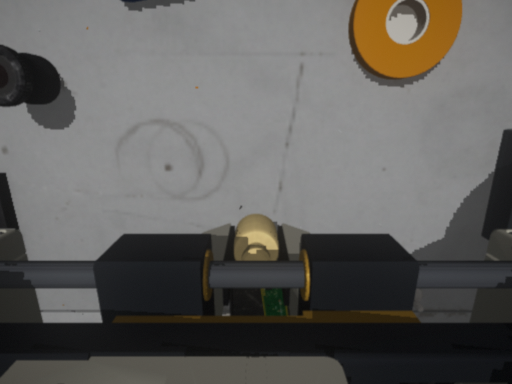

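```bash
python3 -m handwheel '[[[0,3.39,-0.24,0],[0,3.39,-0.24,0],[0,3.39,-0.25,0],[0,3.39,-0.25,0],[0,3.39,-0.25,0],[0,3.39,-0.25,0],[0,3.39,-0.24,0],[0,3.39,-0.25,0]]]'
python3 -m handwheel '[[[0,0,0,0],[0,0,0,0],[0,0,0,0],[0,0,0,0]]]'
python3 - <<'E'
from h import *
o=bot.get_obs(); print(o['tool_pos'],R.from_euler('xyz',o['tcp_rot']).as_matrix().round(4).tolist(),o['contact_force'],o['grip_width'])
m=bot.camera_model('wrist');p,d=cap('wrist','w8')
E
```

```text
time: 24.45
tool_pos: [511.3, 56.4, 73.0]
tcp_rot: [-3.135, 1.569, -3.136]
contact_force: [0.2, 0.5, -0.9]
grip_width: 24.7
time: 24.78
tool_pos: [512.4, 53.8, 73.6]
tcp_rot: [-2.82, 1.57, -2.821]
contact_force: [0.1, 0.0, -0.5]
grip_width: 24.8
[512.37690367  53.81539395  73.60001274] [[-0.0009, 0.0015, 1.0], [-0.0003, 1.0, -0.0015], [-1.0, -0.0003, -0.0009]] [ 0.07889011  0.03489083 -0.50750519] 24.78851735870721
```

View pics/w8.png

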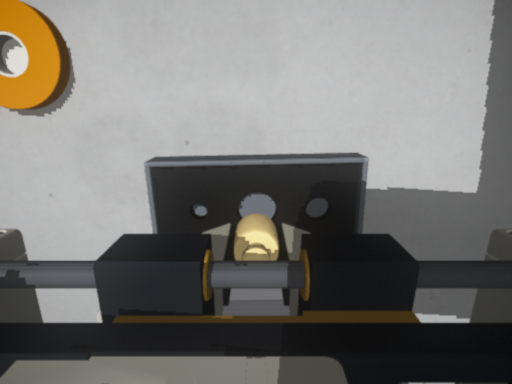

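```bash
python3 -m handwheel '[[[0.5,0.05,0.08,0],[1,0,0,0],[1,0,0,0],[0.9,0,0,0],[0,0,0,0],[0,0,0,0]]]'
python3 -m handwheel '[[[0,0,0,0],[0,0,0,0]]]'
python3 - <<'E'
from h import *
m=bot.camera_model('wrist');p,d=cap('wrist','w9'); a=cv2.imread('pics/w9.png'); cv2.imwrite('pics/w9c.png',cv2.resize(a[150:300,160:360],None,fx=4,fy=4,interpolation=cv2.INTER_CUBIC))
E
```

```text
time: 25.33
tool_pos: [512.6, 55.2, 39.1]
tcp_rot: [-3.135, 1.569, -3.136]
contact_force: [0.1, 1.0, -1.7]
grip_width: 24.7
time: 25.5
tool_pos: [513.7, 55.3, 40.4]
tcp_rot: [-0.146, 1.57, -0.146]
contact_force: [-0.4, 0.1, -1.7]
grip_width: 25.1
```

View pics/w9c.png

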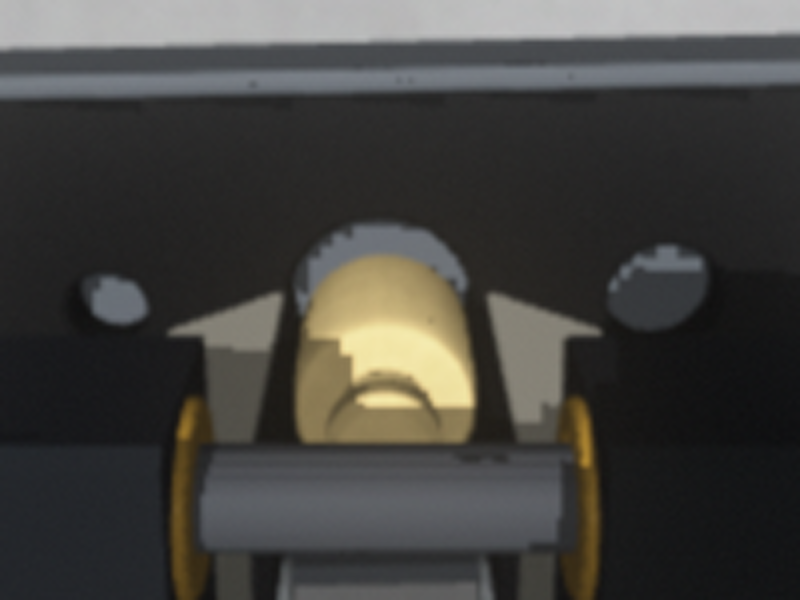

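```bash
python3 - <<'E'
from h import *
m=bot.camera_model('wrist'); o=bot.get_obs(); print(o['tool_pos'])
u=160+383/4
print(atz('wrist',u,150+254/4,o['tool_pos'][2]-14.1,m), atz('wrist',u,150+222/4,18,m))
for uu in (295,470): print(atz('wrist',160+uu/4,150+285/4,18,m))
E
```

```text
[513.6701932   55.3232051   40.49973798]
[502.50402328  55.20118599  26.39973798] [500.13010889  55.19740959  18.        ]
[511.05530763  40.75684878  18.        ]
[511.04121005  69.48205654  18.        ]
```

```bash
python3 -m handwheel '[[[0.2,-0.04,-0.04,0],[0.2,0,0,0],[0.2,0,0,0],[0,0,0,0],[0,0,0,0]]]'
python3 -m handwheel '[[[0.15,0,0,0],[0,0,0,0],[0,0,0,0]]]'
python3 -m handwheel '[[[0.15,0,0,0],[0,0,0,0],[0,0,0,0]]]'
```

```text
time: 25.97
tool_pos: [512.8, 54.9, 33.9]
tcp_rot: [-2.939, 1.57, -2.939]
contact_force: [0.2, 0.8, -1.5]
grip_width: 24.6
time: 26.22
tool_pos: [512.9, 54.9, 32.5]
tcp_rot: [-2.553, 1.571, -2.554]
contact_force: [-0.2, 0.9, -0.9]
grip_width: 25.0
time: 26.47
tool_pos: [512.8, 54.9, 31.0]
tcp_rot: [-2.86, 1.571, -2.86]
contact_force: [0.5, -0.2, -1.9]
grip_width: 24.7
```

```bash
python3 -m handwheel '[[[0.15,0,0,0],[0,0,0,0],[0,0,0,0]]]'
python3 -m handwheel '[[[0.15,0,0,0],[0,0,0,0],[0,0,0,0]]]'
```

```text
time: 26.72
tool_pos: [512.8, 54.9, 29.5]
tcp_rot: [-2.805, 1.571, -2.805]
contact_force: [-0.3, 0.4, -1.2]
grip_width: 25.0
time: 26.97
tool_pos: [512.8, 54.9, 28.0]
tcp_rot: [-2.841, 1.571, -2.841]
contact_force: [-0.6, 0.6, -1.9]
grip_width: 24.6
```

In the pocket, with no contact force so far. I'll keep going down to the floor.

```bash
python3 -m handwheel '[[[0.15,0,0,0],[0,0,0,0],[0.15,0,0,0],[0,0,0,0],[0,0,0,0]]]'
python3 -m handwheel '[[[0.1,0,0,0],[0,0,0,0],[0,0,0,0]]]'
python3 -m handwheel '[[[0.1,0,0,0],[0,0,0,0],[0,0,0,0]]]'
python3 -m handwheel '[[[0.05,0,0,0],[0,0,0,0],[0,0,0,0]]]'
```

```text
time: 27.38
tool_pos: [512.8, 54.9, 25.0]
tcp_rot: [-2.751, 1.571, -2.751]
contact_force: [0.2, -0.3, -1.7]
grip_width: 24.6
time: 27.63
tool_pos: [512.8, 54.9, 24.0]
tcp_rot: [-2.454, 1.571, -2.455]
contact_force: [0.6, -0.2, -1.5]
grip_width: 24.7
time: 27.88
tool_pos: [512.8, 54.9, 23.0]
tcp_rot: [-2.647, 1.571, -2.648]
contact_force: [0.6, 0.1, -1.2]
grip_width: 24.5
time: 28.13
tool_pos: [512.8, 54.9, 22.6]
tcp_rot: [-2.394, 1.571, -2.394]
contact_force: [0.3, -0.4, -1.6]
grip_width: 24.8
```

```bash
python3 -m handwheel '[[[0.04,0,0,0],[0,0,0,0],[0,0,0,0]]]'
python3 -m handwheel '[[[0.03,0,0,0],[0,0,0,0],[0,0,0,0]]]'
python3 -m handwheel '[[[0.03,0,0,0],[0,0,0,0],[0,0,0,0]]]'
```

```text
time: 28.38
tool_pos: [512.9, 54.9, 22.2]
tcp_rot: [-1.755, 1.571, -1.755]
contact_force: [-0.3, 0.5, -1.9]
grip_width: 24.9
time: 28.63
tool_pos: [512.9, 54.9, 22.0]
tcp_rot: [-0.621, 1.571, -0.621]
contact_force: [0.2, -0.4, 1.4]
grip_width: 24.3
time: 28.88
tool_pos: [513.0, 54.9, 22.0]
tcp_rot: [-0.251, 1.57, -0.252]
contact_force: [-1.3, 0.3, 5.2]
grip_width: 24.6
```

```bash
python3 -m handwheel '[[[-0.03,0,0,0],[0,0,0,0],[0,0,0,0]]]'
python3 -m handwheel '[[[0,0,0,0],[0,0,0,0],[0,0,0,0],[0,0,0,0],[0,0,0,0]]]' 0.45
python3 -m handwheel '[[[-0.4,0,0,0],[-0.8,0,0,0],[-1,0,0,0],[-1,0,0,0],[-2,0,0,0],[-2,0,0,0],[-2,0,0,0],[-2,0,0,0]]]'
python3 -m handwheel '[[[-2,0,0,0],[-2,0,0,0],[-2,0,0,0],[-2,0,0,0],[0,0,3,0],[0,0,3,0],[0,0,0,0],[0,0,0,0]]]'
python3 - <<'E'
from h import *
o=bot.get_obs(); print(o['time'],o['tool_pos'],o['contact_force'])
m=bot.camera_model('wrist');p,d=cap('wrist','w10'); C=cloud('wrist',d,m); z=C[...,2]
w=(abs(C[...,0]-515)<20)&(abs(C[...,1]-54)<20)
for lo,hi in [(29,39),(41,52)]:
    t=w&(z>lo)&(z<hi); print(lo,t.sum(),C[t].mean(0).round(1),C[t].max(0).round(1)); q=C[t]
    print(np.linalg.lstsq(np.c_[q[:,:2]-q[:,:2].mean(0),np.ones(len(q))],q[:,2],rcond=None)[0].round(3),cv2.minEnclosingCircle(q[:,:2].astype(np.float32)))
for x in bot.spot_point('wrist','lid_handle')[:1]: u,v=map(int,x['point']); print(C[v,u])
E
```

```text
time: 29.13
tool_pos: [513.0, 54.9, 22.0]
tcp_rot: [-0.3, 1.571, -0.3]
contact_force: [-1.3, 0.1, 4.4]
grip_width: 24.9
time: 29.55
tool_pos: [512.9, 54.9, 21.8]
tcp_rot: [-2.28, 1.571, -2.281]
contact_force: [0.3, 0.5, 0.1]
grip_width: 41.3
time: 30.22
tool_pos: [513.0, 54.9, 136.1]
tcp_rot: [-0.102, 1.569, -0.103]
contact_force: [-0.3, 0.1, 0.0]
grip_width: 41.1
time: 30.88
tool_pos: [573.3, 54.8, 214.3]
tcp_rot: [-0.353, 1.57, -0.353]
contact_force: [0.1, -0.4, -0.5]
grip_width: 41.5
30.8833 [573.32177367  54.81365623 214.30057119] [ 0.13678244 -0.38516369 -0.53517167]
29 276 [514.2  54.3  34.3] [527.5  67.2  37. ]
[-1.4000e-02  1.0000e-03  3.4332e+01] ((514.6390380859375, 54.32211685180664), 12.938106536865234)
41 156 [514.4  54.4  46. ] [521.1  61.4  48.1]
[-4.0000e-03 -1.9000e-02  4.5985e+01] ((514.5968017578125, 54.33847427368164), 7.378388404846191)
[602.62327107  53.2456105  151.16344698]
```

View pics/w10.png

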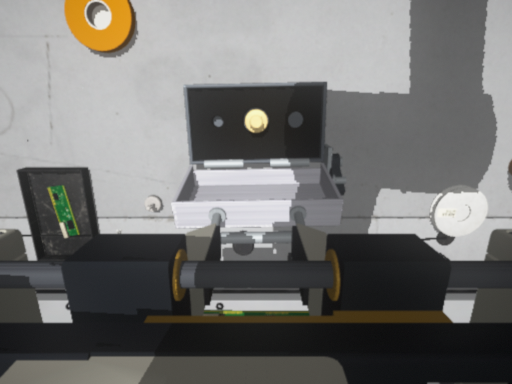

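```bash
python3 -c "
from plant import bot
print(bot.close_job())"
```

```text
the job is handed in; nothing more can be done
None
```

I opened the lid onto its stop, leaned it there, and stood the brass weight on the floor of the large middle pocket. I handed the job in at about 31 s of the 72 s allowed; it gave no verdict.

- **Lid:** I pinched the handle bar and felt the stop with the handle at about x = 603 mm. I then leaned on it for over a second at roughly 7–8 N along the swing, by the noisy wrist reading, and the highest reading was about 8.5 N. I backed off before letting go. In the last picture the lid is still open, with the handle bar at about x = 603, z = 151 mm. I could only see that it rests on the stop; there was no reading of the stop load itself.
- **Weight:** It met no force going into the pocket, touched the floor at the height I expected, and I pressed it down with about 7 N.
    - **Height and tilt:** the last picture puts its top at z = 46.0 mm (8 + 38) and its tilt at about 1°.
    - **Centring:** it stands at (514.6, 54.3) mm, and I had measured the pocket at (514.7, 53.9) mm.
- **Disagreement:** Estimates of the pocket's x differed by up to about 4 mm. The hinge position put it near 518, while direct views of the pocket put it near 515. I used the direct view, and the free insertion bore it out.
- **Bystanders:** None was touched as far as the force readings show, but I did not measure their positions again at the end.

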